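# Tip a specimen flask, then press it into the mixer's spring cradle

### The job

Lift the stoppered amber specimen flask well clear of its cork ring, tip it in the air to about 40 degrees (never past 60) for a second to shift the settled sample inside, and bring it back upright while still in the air. Then set its round bulb in the orange spring ring of the touch mixer and, pushing on the flask alone and without ramming it, press the ring down as far as it goes, or very nearly. Finish while holding the flask upright and pressed down like that: do not let go, and leave the other things on the bench where they are.

Things in the scene. Friction and masses are not known exactly. Their poses are not given: they have to be found in the camera images.
- amber_flask: the flask to use: closed, opaque amber-brown, round-bottomed, red stopper, 0.11 to 0.22 kg. Origin at the bulb's lowest point, z up along the neck. Round bulb 64 mm in diameter (centre z = 32 mm), neck 22 mm in diameter from z = 67 to 116 mm, lip 28 mm wide at 118 to 122 mm, stopper 25 mm wide, top z = 134 mm. Starts upright in the cork ring and rocks easily there
- amber_flask_bulb (a point): centre of the amber flask's bulb, 32 mm above its lowest point
- amber_flask_neck (a point): point on the amber flask's axis to grip, 97 mm above its lowest point (axes as the flask's)
- cork_ring: cork ring that carries the amber flask: 84 mm outside, 44 mm inside diameter, 30 mm high, fixed to the bench; origin at the centre of its underside. The flask's lowest point rests about 21 mm above the bench
- mixer: touch mixer: white box 130 x 120 mm, 45 mm high, fixed to the bench, carrying a spring cradle on its middle; origin at the centre of its underside. Three steel guide pins round the spring end 66 mm above the bench
- cradle_rim (a point): centre of the top edge of the cradle: orange ring 76 mm outside, 50 mm inside diameter, 20 mm high, on a coil spring, top edge 86 mm above the bench when up. The point moves with the ring. The seated bulb's centre is about 20 mm above it (lowest point about 12 mm below it)
- cradle (a joint): how far the ring is pressed down: 0 = up, 0.016 m = at its stop. The spring needs about 5 N to start and about 15 N at the stop; it springs back when let go, and the flask's own weight does not press it down
- green_flask: bystander: the same flask in green with a white stopper, in a second cork ring of the same size, its stopper 155 mm above the bench; origin at its lowest point. Leave alone
- forceps_long: bystander: steel forceps 160 mm long, lying flat, origin at the middle of the underside, long axis x
- forceps_short: bystander: steel forceps 120 mm long, lying flat, origin at the middle of the underside, long axis x
- clamp: bystander: steel artery clamp about 145 mm long with two finger rings, lying flat, long axis x
- jar: bystander: specimen jar with blue cap, 60 mm in diameter, 75 mm high, origin at the centre of its underside
- dish: bystander: shallow white dish 90 mm in diameter, 16 mm high, origin at the centre of its underside

How it is judged:
On the way, in this order (a step that is already met when the one before it is completed fails the run):
1. the amber flask is held in the air, clear of its cork ring, tipped to about 40 degrees (29 to 52) for 0.4 s (height (world z) of amber_flask_bulb above 0.075 m and contact force between amber_flask and cork_ring below 0.05 N and contact force between amber_flask and mixer below 0.05 N and contact force between the fingers and amber_flask above 1 N and angle between amber_flask's own z axis and vertical between 0.506 and 0.908 rad), for 0.4 s.
2. still in the air, the flask is upright again (within 9 degrees) (height (world z) of amber_flask_bulb above 0.075 m and contact force between amber_flask and cork_ring below 0.05 N and contact force between amber_flask and mixer below 0.05 N and contact force between the fingers and amber_flask above 1 N and angle between amber_flask's own z axis and vertical below 0.157 rad), for 0.2 s.
At the end, for the whole second after the job is handed in: The gripper holds the amber flask upright (within 10 degrees), at rest, its bulb centred (5 mm) in the orange ring and bearing on it with over 6 N, the ring pressed down at least 11.5 of its 16 mm, the fingers not touching the mixer, and the bystanders within 30 mm of where they began (value of joint cradle above 0.0115 m and contact force between amber_flask and mixer above 6 N and contact force between the fingers and amber_flask above 3 N and horizontal distance between amber_flask_bulb and cradle_rim below 0.005 m and z of amber_flask_bulb in the frame of cradle_rim between 0.012 and 0.026 m and angle between amber_flask's own z axis and vertical below 0.175 rad and linear speed of amber_flask below 0.02 m/s and contact force between the fingers and mixer below 0.5 N and distance of each of green_flask, forceps_long, forceps_short, clamp, jar, dish from where it was at the start of the episode below 0.03 m); the arm keeps its last pose, push and grip.
It fails at once if the amber flask is tipped past 60 degrees (angle between amber_flask's own z axis and vertical above 1.06 rad).
It fails at once if the amber flask is rammed against the mixer (over 60 N) (contact force between amber_flask and mixer above 60 N).
It fails at once if a bystander is disturbed by more than 30 mm, or the green flask is tipped (distance of any of green_flask, forceps_long, forceps_short, clamp, jar, dish from where it was at the start of the episode above 0.03 m or angle between green_flask's own z axis and vertical above 0.6 rad).
It also fails if it takes over 56 s, if anything falls off the work surface, if the arm or the gripper's body presses on something with over 40 N, if the wrist force passes 120 N, or if a joint passes its speed limit or range.

### The arm

A 6-joint arm with a two-finger parallel gripper is mounted at the origin on the work surface. World frame = base frame: x ahead of the robot, y to its left, z up, the work surface at z = 0. Lengths are in m, angles in rad, forces in N, time in s.
With the tool pointing down it reaches from about 0.225 to 0.875 m from the base axis. Payload 3.4 kg.
Tool frame: the origin (TCP) lies midway between the tips of the shut fingers; the grasp point (between the pads) lies 19 mm behind it (tcp_to_grasp is the distance from the TCP to the grasp point, in m); z points along the fingers, y is the direction in which the jaws open and shut (so a half turn about z gives the same grasp; the last joint's range is limited). The gripper opens to 85 mm and grips with 20 to 120 N. Pads are 22 mm wide; open, the fingers measure 114 mm over their backs; the gripper's body (76 mm by 85 mm) begins 54 mm behind the grasp point. The pads swing forward as they close: fully open they stand 13 mm farther back than shut.
Start: joints at [-1.448, 0.276, 1.505, -0, 1.361, -0.121], TCP at [0.139, -0.558, 0.231] pointing down, gripper open.
Joint ranges: [-2.89, 2.89], [-0.75, 2.08], [0.22, 2.7], [-1.18, 4.32], [0.11, 2.71], [-2.7, 2.7]. Speed limits (rad/s): [2.57, 2.57, 3.14, 3.14, 3.14, 3.14].

### API

Orientations are given as a unit quaternion [x, y, z, w].
In Python, from plant import get_obs, capture, camera_params, finish_job, tcp_to_grasp gives the robot as it stands.
- The arm moves only by the tool play_rows, never from a script. Its argument "deltas" is a list of rows, each a list of 3 entries, a list of its own where there are three numbers: the shift along the tool's x, y, z in mm, then the turn, a rotation vector about the tool's x, y, z in degrees, then the finger opening in mm, from 0 to 85.4. A call has exactly 5 rows; each row is the pose to reach, as a shift and turn from the pose commanded when the call began, along the tool's axes at that moment; what a row does not reach only later rows make up. A row lasts 1/12 s, in which the tool goes at most 41.7 mm and 7.16 degrees, less where a joint would pass 70% of its speed; a pose out of reach is approached as far as the arm can. A call with a gripper value outside its range is refused whole. The fingers move at their own pace and stop on an object; the grip force is fixed at half the most. Time passes only in rows, so rows that repeat a pose let the fingers close, or fill a call up. It gives the time, the measured TCP pose, the force and the opening at its end, in the units of the state.
- get_obs(): the state, without advancing time (a new reading comes with each control period).
- capture(name): name is "side" or "top" or "wrist"; returns (picture, depth): 480x640x3 uint8, red, green, blue; 480x640 float32, m along the optical axis (not along the pixel's ray), 0 where there is no reading.
- camera_params(name): a dict with "mtx" (3x3 intrinsics, pixels), "cam_to_world" (4x4, takes a point from camera to world coordinates). Camera axes: x right, y up, looking along -z (the intrinsics and any distortion apply to the point x, -y, -z); pixel columns grow to the right and rows downward; lengths in m; the calibration is good to about 2 mm. The wrist camera is an equidistant fisheye: a pixel r from the principal point sees the ray r / f radians off the axis. A picture is of the moment at which its call begins: read the wrist's pose just before it. camera_params takes no time and is no camera call; for the wrist camera it gives the pose at the moment of the call.
- finish_job(): hands the job in, once; it reports no verdict.
The state is a dict: "time_s": time; "joints": joint angles; "dq": joint speeds; "effort": joint torques, N m; "eef_pos": TCP position; "eef_rot": TCP orientation; "ft_force": force on the tool from outside, world axes, zero at the start; "moment": the same for the moment, N m; "finger_gap": finger opening in m.
Only numpy, scipy, OpenCV 4.12 (cv2) and the standard library are available. Lean on these libraries where they do the work, as an engineer would, in place of code of your own. Each camera call takes 0.05 s, during which the arm holds its last target. There are 200 camera calls.

## Working session

There is one attempt and no reset: what is moved stays moved. The work goes in short steps, Python scripts to look and compute and a tool call to move; the robot and the scene stay as the last step left them, time stands still between calls to the robot, and variables do not carry over. Pictures are saved under pics/ and viewed, about 8 in all and at most 12, crops included, and the job is handed in when it is done.

Besides the shell and the picture viewer there is one more tool, called after "Request:" by a JSON object that holds its "api" and its "payload", one argument or row to a line. play_rows: Moves the arm, as the interface text tells. Its arguments: {"type":"object","properties":{"deltas":{"type":"array"}},"required":["deltas"]}

```bash
mkdir -p pics; ls; cat > h.py <<'E'
import numpy as np, cv2
from plant import *
from scipy.spatial.transform import Rotation as R
def ray(cam,u,v):
    p=camera_params(cam);K=np.array(p["mtx"]);T=np.array(p["cam_to_world"])
    d=T[:3,:3]@np.array([(u-K[0,2])/K[0,0],-(v-K[1,2])/K[1,1],-1]);return T[:3,3],d
def onz(cam,u,v,z):
    o,d=ray(cam,u,v);return o+d*(z-o[2])/d[2]
def pts(cam,dep):
    p=camera_params(cam);K=np.array(p["mtx"]);T=np.array(p["cam_to_world"])
    v,u=np.mgrid[:480,:640]
    c=np.stack([(u-K[0,2])/K[0,0]*dep,-(v-K[1,2])/K[1,1]*dep,-dep],-1)
    return c@T[:3,:3].T+T[:3,3]
E
python3 - <<'E'
from h import *
print(get_obs()); print(tcp_to_grasp)
for n in("top","side"):
    im,d=capture(n);cv2.imwrite(f"pics/{n}.png",im[:,:,::-1]);np.savez(f"{n}.npz",im=im,d=d);p=camera_params(n);print(p)
E
```

```text
pics
{'time_s': 0.0, 'joints': array([-1.44802454e+00,  2.76582892e-01,  1.50609091e+00,  2.84546843e-05,
        1.36068719e+00, -1.21014156e-01]), 'dq': array([-1.87040605e-04, -1.29984844e-03, -2.81159979e-04, -7.60563317e-04,
       -7.30132774e-04,  4.26476664e-05]), 'effort': array([-1.15051389e-03, -4.16774082e+01, -2.45801014e+01,  2.25113121e-05,
        1.09602395e-02, -9.49478277e-06]), 'eef_pos': array([ 0.13872734, -0.55749627,  0.23046343]), 'eef_rot': array([ 9.92580220e-01,  1.21588343e-01,  1.31348046e-05, -8.84179379e-04]), 'ft_force': array([ 0.45166375,  0.68006647, -0.7187677 ]), 'moment': array([-0.02545337, -0.01316602, -0.01045292]), 'finger_gap': 0.08567441340967025}
0.0187
{'mtx': array([[526.46107097,   0.        , 322.82023171],
       [  0.        , 526.46107097, 231.52833295],
       [  0.        ,   0.        ,   1.        ]]), 'cam_to_world': array([[ 0.01889937,  0.99590044, -0.0884598 ,  0.41667881],
       [-0.99981873,  0.01862106, -0.00397033,  0.03078008],
       [-0.00230684,  0.0885188 ,  0.99607183,  1.19381706],
       [ 0.        ,  0.        ,  0.        ,  1.        ]])}
{'mtx': array([[555.35265268,   0.        , 324.47147639],
       [  0.        , 555.35265268, 233.00282044],
       [  0.        ,   0.        ,   1.        ]]), 'cam_to_world': array([[-0.81416124,  0.4260815 , -0.39445663, -0.02440215],
       [-0.58063041, -0.60109922,  0.54913392,  0.79009201],
       [-0.00313176,  0.67611706,  0.73678756,  1.1076393 ],
       [ 0.        ,  0.        ,  0.        ,  1.        ]])}
```

View pics/top.png

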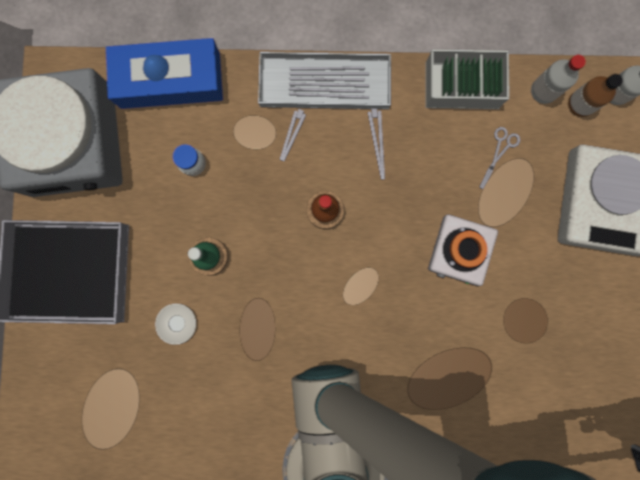

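View pics/side.png

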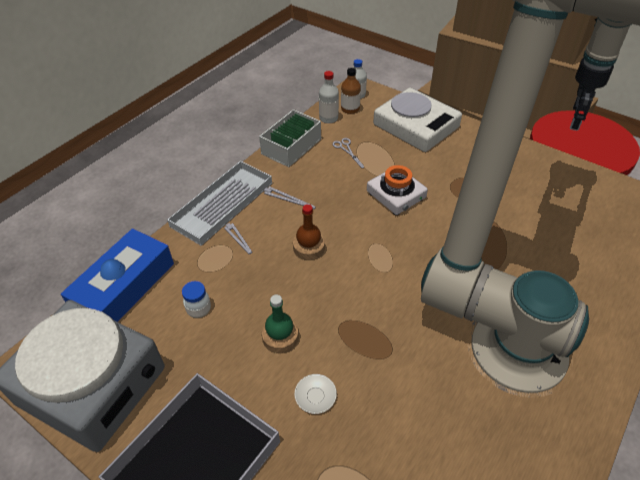

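The top view shows the amber flask's red stopper at (325,202) and the orange ring at (466,249). The side view shows them at (308,209) and (399,178). Next I measure both.

```bash
cat >> h.py <<'E'
def blob(im,lo,hi,box):
    hsv=cv2.cvtColor(im,cv2.COLOR_RGB2HSV);m=cv2.inRange(hsv,lo,hi)
    k=np.zeros_like(m);k[box[1]:box[3],box[0]:box[2]]=m[box[1]:box[3],box[0]:box[2]];return k>0
E
python3 - <<'E'
from h import *
B={"top":dict(st=(305,185,345,230),ring=(435,215,500,285)),"side":dict(st=(290,195,325,260),ring=(370,155,430,205))}
cr={}
for n in B:
    z=np.load(n+".npz");im,d=z["im"],z["d"];P=pts(n,d)
    for k,b in B[n].items():
        m=blob(im,(0,150,140),(4,255,255),b)|blob(im,(174,150,140),(180,255,255),b) if k=="st" else blob(im,(6,170,130),(14,255,255),b)
        v,u=np.nonzero(m);Q=P[m];Q=Q[d[m]>0]
        print(n,k,m.sum(),u.mean(),v.mean(),u.min(),u.max(),v.min(),v.max(),"depth med",np.median(Q,0),"zq",np.percentile(Q[:,2],[5,50,95]))
        cr[n,k]=ray(n,u.mean(),v.mean())
        if k=="ring":
            T=Q[Q[:,2]>np.percentile(Q[:,2],95)-.006]
            c,r=cv2.minEnclosingCircle(T[:,:2].astype(np.float32));print(" ring top circle",c,r,T[:,2].mean())
            C,_=cv2.findContours(m.astype(np.uint8),cv2.RETR_EXTERNAL,cv2.CHAIN_APPROX_NONE);e=cv2.fitEllipse(max(C,key=len));print(" ell",e,onz(n,*e[0],.086),onz(n,*e[0],.076))
        else: print(" on z .149:",onz(n,u.mean(),v.mean(),.149))
for k in("st","ring"):
    (o1,d1),(o2,d2)=cr["top",k],cr["side",k]
    s=np.linalg.lstsq(np.c_[d1,-d2],o2-o1,rcond=None)[0];a,b=o1+d1*s[0],o2+d2*s[1];print(k,"tri",(a+b)/2,"gap",np.linalg.norm(a-b))
# amber body & green stopper
z=np.load("top.npz");P=pts("top",z["d"])
for nm,(u,v) in dict(green=(195,254),jar=(186,157),dish=(176,324),fl=(378,145)).items(): print(nm,P[v,u])
vis=cv2.resize(z["im"][170:300,290:510,::-1],None,fx=3.5,fy=3.5,interpolation=cv2.INTER_CUBIC);cv2.imwrite("pics/crop.png",vis)
E
```

```text
top st 100 324.65 201.04 319 330 196 206 depth med [0.56996876 0.03188032 0.1551883 ] zq [0.15174323 0.1551883  0.15820412]
 on z .149: [0.57082546 0.03243936 0.149     ]
top ring 364 470.13186813186815 247.80769230769232 452 484 231 266 depth med [ 0.48876728 -0.27727398  0.08591242] zq [0.08239327 0.08591242 0.08958401]
 ring top circle (0.48510292172431946, -0.27212679386138916) 0.0371633842587471 0.08658662203641247
 ell ((469.6263732910156, 248.07522583007812), (28.53521156311035, 34.92689895629883), 159.2162628173828) [ 0.48587285 -0.27448735  0.086     ] [ 0.48649744 -0.27724292  0.076     ]
side st 44 306.97727272727275 207.4090909090909 303 311 205 210 depth med [0.5704821  0.03524117 0.15349324] zq [0.14989418 0.15349324 0.15599917]
 on z .149: [0.57309479 0.03116775 0.149     ]
side ring 237 398.34177215189874 174.31645569620252 385 411 165 183 depth med [ 0.4869453  -0.27473459  0.08393424] zq [0.04324705 0.08393424 0.0876404 ]
 ring top circle (0.4851779341697693, -0.2694975733757019) 0.038804106414318085 0.08473787779667237
 ell ((398.3476257324219, 174.18247985839844), (17.69344139099121, 26.128067016601562), 95.33407592773438) [ 0.48409105 -0.26906903  0.086     ] [ 0.48906828 -0.2794363   0.076     ]
st tri [0.57103639 0.03276275 0.15134682] gap 0.0012817988542326198
ring tri [ 0.48748586 -0.27755587  0.07766386] gap 0.001171969143626622
green [0.45961345 0.28605459 0.15652736]
jar [0.6725695  0.3344379  0.07359844]
dish [0.30891485 0.35914075 0.00623654]
fl [ 0.72470586 -0.08771883  0.00381336]
```

View pics/crop.png

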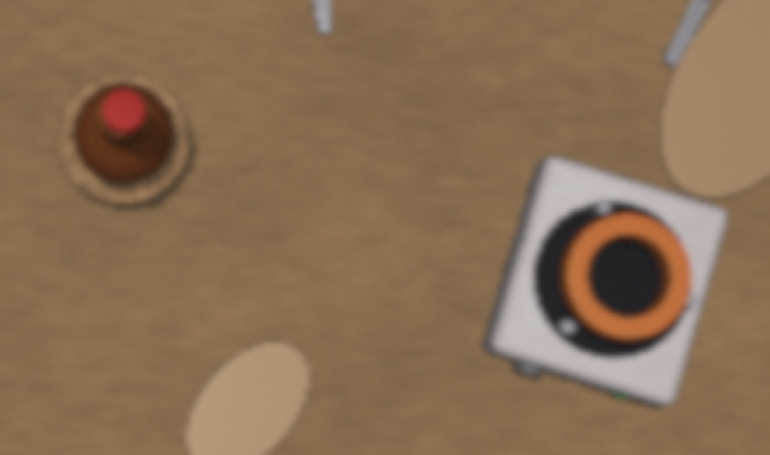

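The crop shows the stopper upright over the flask and the ring centred near crop (628,277), which is about (469,249) in the full image. Next I work out the hover pose above the flask.

```bash
cat >> h.py <<'E'
def delta(xyz,yaw,tilt=0,ob=None):
    """shift mm / turn deg (tool axes) from current pose to TCP xyz, tool y at yaw (deg), tilt about tool x"""
    ob=ob or get_obs();Rc=R.from_quat(ob["eef_rot"]);a=np.radians(yaw)
    y=np.array([np.cos(a),np.sin(a),0]);z=np.array([0,0,-1.]);x=np.cross(y,z)
    Rt=R.from_matrix(np.c_[x,y,z])*R.from_rotvec([tilt,0,0],degrees=True)
    print("shift",np.round(Rc.inv().apply(np.array(xyz)-ob["eef_pos"])*1000,1),"turn",np.round((Rc.inv()*Rt).as_rotvec(degrees=True),2))
E
python3 - <<'E'
from h import *
delta((.570,.032,.26),3)
print(onz("top",469.4,249.1,.086), R.from_quat(get_obs()["eef_rot"]).as_matrix())
E
```

```text
shift [ 560.8 -468.   -28.6] turn [-7.000e-02 -7.000e-02 -7.903e+01]
[ 0.48370371 -0.27399878  0.086     ] [[ 9.70424911e-01  2.41403070e-01 -2.24397261e-04]
 [ 2.41403106e-01 -9.70423516e-01  1.65504505e-03]
 [ 1.81772575e-04 -1.66026714e-03 -9.99998605e-01]]
```

Request:
{"api": "play_rows", "payload": {
  "deltas": [
    [[15,-12,-6],[0,0,-2],85],
    [[42,-35,-12],[0,0,-6],85],
    [[70,-58,-20],[0,0,-10],85],
    [[98,-82,-25],[0,0,-14],85],
    [[126,-105,-29],[0,0,-18],85]
  ]
}}

```text
time_s: 0.52
eef_pos: [0.2366, -0.4234, 0.2608]
eef_rot: [0.961, 0.277, 0.0, -0.0]
ft_force: [0.2, -1.1, 0.8]
finger_gap: 0.0852
```

```bash
python3 -c "
from h import *
delta((.570,.032,.26),3)"
```

```text
shift [ 524.7 -207.9    1.2] turn [ 2.000e-02 -4.000e-02 -6.082e+01]
```

Request:
{"api": "play_rows", "payload": {
  "deltas": [
    [[33,-13,0],[0,0,-4],85],
    [[67,-26,0],[0,0,-8],85],
    [[100,-40,0],[0,0,-12],85],
    [[134,-53,0],[0,0,-16],85],
    [[168,-66,0],[0,0,-20],85]
  ]
}}

```text
time_s: 0.93
eef_pos: [0.3438, -0.2781, 0.2605]
eef_rot: [0.898, 0.44, 0.0, -0.0]
ft_force: [-0.2, 0.2, -0.4]
finger_gap: 0.0848
```

```bash
python3 -c "
from h import *
delta((.570,.032,.26),3)"
```

```text
shift [383.6 -11.2   0.7] turn [ 1.000e-02 -3.000e-02 -4.079e+01]
```

Request:
{"api": "play_rows", "payload": {
  "deltas": [
    [[38,-1,0],[0,0,-4],85],
    [[76,-2,0],[0,0,-8],85],
    [[114,-3,0],[0,0,-12],85],
    [[152,-4,0],[0,0,-16],85],
    [[190,-5,0],[0,0,-20],85]
  ]
}}

```text
time_s: 1.35
eef_pos: [0.4566, -0.1253, 0.2606]
eef_rot: [0.808, 0.59, 0.0, -0.0]
ft_force: [0.6, 0.3, -0.1]
finger_gap: 0.0848
```

```bash
python3 -c "
from h import *
delta((.570,.032,.26),3)"
```

```text
shift [184.4  60.    0.6] turn [ 0.000e+00 -1.000e-02 -2.075e+01]
```

Request:
{"api": "play_rows", "payload": {
  "deltas": [
    [[38,12,0],[0,0,-4],85],
    [[76,24,0],[0,0,-8],85],
    [[114,37,0],[0,0,-13],85],
    [[152,49,0],[0,0,-17],85],
    [[184,60,0.6],[0,0,-20.8],85]
  ]
}}

```text
time_s: 1.77
eef_pos: [0.5708, 0.0318, 0.2598]
eef_rot: [0.688, 0.726, 0.0, -0.0]
ft_force: [1.1, -0.2, 0.2]
finger_gap: 0.0849
```

Request:
{"api": "play_rows", "payload": {
  "deltas": [
    [[0,0,0],[0,0,0],85],
    [[0,0,0],[0,0,0],85],
    [[0,0,0],[0,0,0],85],
    [[0,0,0],[0,0,0],85],
    [[0,0,0],[0,0,0],85]
  ]
}}

```text
time_s: 2.18
eef_pos: [0.5696, 0.0274, 0.26]
eef_rot: [0.69, 0.723, -0.0, 0.0]
ft_force: [-0.3, 0.7, 0.8]
finger_gap: 0.0851
```

```bash
python3 - <<'E'
from h import *
print(get_obs()["joints"])
p=camera_params("wrist");print(p)
im,d=capture("wrist");np.savez("w1.npz",im=im,d=d,K=p["mtx"],T=p["cam_to_world"]);cv2.imwrite("pics/w1.png",im[:,:,::-1])
E
```

```text
[-7.36543858e-02  2.54398647e-01  1.46426854e+00 -3.34789359e-04
  1.42304474e+00 -1.20442039e-01]
{'mtx': array([[371.64829954,   0.        , 317.1754967 ],
       [  0.        , 371.64829954, 245.27388474],
       [  0.        ,   0.        ,   1.        ]]), 'cam_to_world': array([[ 0.99890305, -0.0454409 , -0.01130617,  0.56548739],
       [ 0.04681106,  0.96286761,  0.26588475,  0.09531555],
       [-0.0011957 , -0.26612234,  0.96393852,  0.40295717],
       [ 0.        ,  0.        ,  0.        ,  1.        ]])}
```

View pics/w1.png

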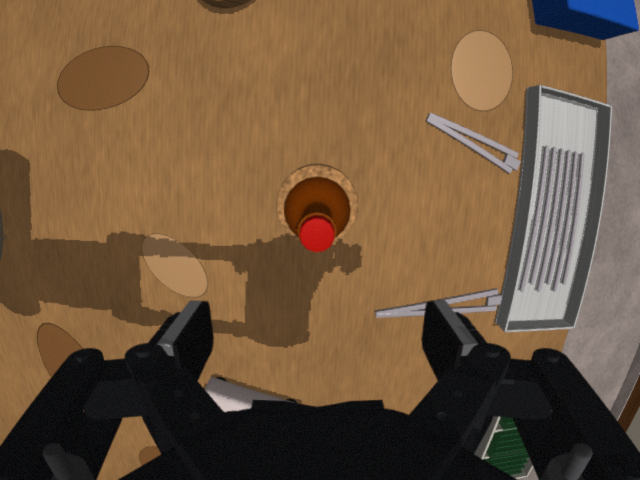

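The wrist view shows the stopper at (317,234), with the flask upright in its cork ring, which is centred near (317,204). I cast rays for both.

```bash
cat >> h.py <<'E'
def wonz(K,T,u,v,z):
    x,y=u-K[0,2],v-K[1,2];r=np.hypot(x,y);th=r/K[0,0]
    s=np.sin(th)/max(r,1e-9);d=T[:3,:3]@np.array([x*s,-y*s,-np.cos(th)]);o=T[:3,3];return o+d*(z-o[2])/d[2]
E
python3 - <<'E'
from h import *
z=np.load("w1.npz");im,K,T=z["im"],z["K"],z["T"]
m=blob(im,(0,150,120),(4,255,255),(280,200,350,260))|blob(im,(174,150,120),(180,255,255),(280,200,350,260))
C,_=cv2.findContours(m.astype(np.uint8),cv2.RETR_EXTERNAL,cv2.CHAIN_APPROX_NONE);e=cv2.fitEllipse(max(C,key=len));c,r=cv2.minEnclosingCircle(max(C,key=len))
print(e,c,r);print("stopper",wonz(K,T,*e[0],.153), "diam",np.linalg.norm(wonz(K,T,e[0][0]-e[1][0]/2,e[0][1],.153)-wonz(K,T,e[0][0]+e[1][0]/2,e[0][1],.153)))
# amber bulb + cork extents along image row
hsv=cv2.cvtColor(im,cv2.COLOR_RGB2HSV);print("cork c",wonz(K,T,317,204,.03), "bulb",wonz(K,T,317,206,.053))
delta((.5705,.032,.26),3)
E
```

```text
((316.5796813964844, 234.50347900390625), (32.94231033325195, 33.51931381225586), 88.3382797241211) (316.59375, 234.5) 17.303712844848633
stopper [0.56764496 0.03407772 0.153     ] diam 0.02282356198310613
cork c [0.56765138 0.0358097  0.03      ] bulb [0.56760823 0.03754854 0.053     ]
shift [4.6 1.  0. ] turn [ 0.    0.02 -0.33]
```

Request:
{"api": "play_rows", "payload": {
  "deltas": [
    [[6,0,2],[0,0,0],85],
    [[6,0,20],[0,0,0],85],
    [[6,0,40],[0,0,0],85],
    [[6,0,60],[0,0,0],85],
    [[6,0,80],[0,0,0],85]
  ]
}}

```text
time_s: 2.65
eef_pos: [0.5699, 0.0342, 0.1791]
eef_rot: [0.69, 0.724, 0.0, 0.0]
ft_force: [-0.5, -0.2, -0.2]
finger_gap: 0.0853
```

Request:
{"api": "play_rows", "payload": {
  "deltas": [
    [[0,0,20],[0,0,0],85],
    [[0,0,40],[0,0,0],85],
    [[0,0,60],[0,0,0],85],
    [[0,0,76],[0,0,0],85],
    [[0,0,82],[0,0,0],85]
  ]
}}

```text
time_s: 3.07
eef_pos: [0.5682, 0.0342, 0.0953]
eef_rot: [0.69, 0.724, -0.001, -0.002]
ft_force: [0.3, 0.4, 0.2]
finger_gap: 0.0851
```

Request:
{"api": "play_rows", "payload": {
  "deltas": [
    [[0,0,0],[0,0,0],75],
    [[0,0,0],[0,0,0],65],
    [[0,0,0],[0,0,0],55],
    [[0,0,0],[0,0,0],48],
    [[0,0,0],[0,0,0],40]
  ]
}}

```text
time_s: 3.48
eef_pos: [0.5709, 0.0343, 0.0988]
eef_rot: [0.69, 0.724, 0.001, 0.001]
ft_force: [-0.8, -1.6, 0.2]
finger_gap: 0.0403
```

```bash
python3 - <<'E'
from h import *
p=camera_params("wrist");im,d=capture("wrist");cv2.imwrite("pics/w2.png",im[:,:,::-1]);im2,_=capture("side")
o=get_obs();print(o["eef_pos"],o["eef_rot"],o["ft_force"],o["finger_gap"])
cv2.imwrite("pics/w2.png",np.hstack([cv2.resize(im[120:480,80:560],(480,360)),cv2.resize(im2[150:300,220:350],(312,360))])[:,:,::-1])
E
```

```text
[0.5705544 0.0343361 0.0984218] [6.89801759e-01 7.23997943e-01 4.21711888e-04 5.76966226e-04] [-0.52249815 -0.74230689 -0.10848023] 0.03981990557214433
```

View pics/w2.png

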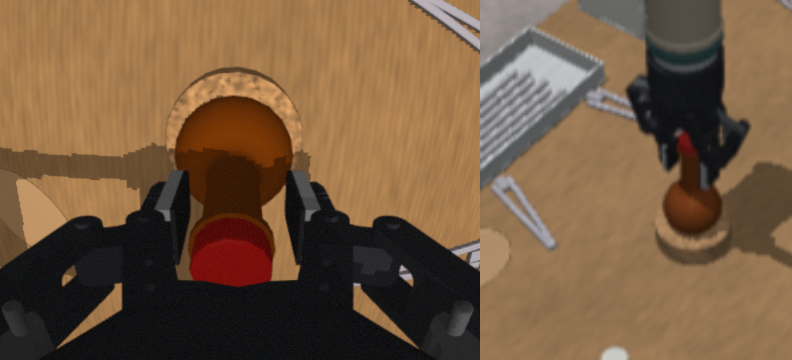

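The neck is between the pads: stopper at crop (232,265), fingers at 180 and 295. Time to close.

Request:
{"api": "play_rows", "payload": {
  "deltas": [
    [[0,0,0],[0,0,0],30],
    [[0,0,0],[0,0,0],25],
    [[0,0,0],[0,0,0],21],
    [[0,0,0],[0,0,0],15],
    [[0,0,0],[0,0,0],5]
  ]
}}

```text
time_s: 4.0
eef_pos: [0.5696, 0.0343, 0.0978]
eef_rot: [0.69, 0.724, -0.0, -0.0]
ft_force: [-2.1, 0.6, 3.0]
finger_gap: 0.0209
```

Request:
{"api": "play_rows", "payload": {
  "deltas": [
    [[0,0,0],[0,0,0],0],
    [[0,0,0],[0,0,0],0],
    [[0,0,0],[0,0,0],0],
    [[0,0,0],[0,0,0],0],
    [[0,0,0],[0,0,0],0]
  ]
}}

```text
time_s: 4.42
eef_pos: [0.5697, 0.0343, 0.0978]
eef_rot: [0.69, 0.724, -0.0, -0.0]
ft_force: [-4.0, -0.3, 5.5]
finger_gap: 0.0208
```

Request:
{"api": "play_rows", "payload": {
  "deltas": [
    [[0,0,-5],[0,0,0],0],
    [[0,0,-18],[0,0,0],0],
    [[0,0,-36],[0,0,0],0],
    [[0,0,-54],[0,0,0],0],
    [[0,0,-72],[0,0,0],0]
  ]
}}

```text
time_s: 4.83
eef_pos: [0.5709, 0.0344, 0.1699]
eef_rot: [0.69, 0.724, 0.0, 0.0]
ft_force: [-0.0, -0.6, -1.2]
finger_gap: 0.021
```

Request:
{"api": "play_rows", "payload": {
  "deltas": [
    [[0,0,-18],[0,0,0],0],
    [[0,0,-36],[0,0,0],0],
    [[0,0,-54],[0,0,0],0],
    [[0,0,-68],[0,0,0],0],
    [[0,0,-75],[0,0,0],0]
  ]
}}

```text
time_s: 5.25
eef_pos: [0.5719, 0.0343, 0.2465]
eef_rot: [0.69, 0.724, 0.002, 0.002]
ft_force: [0.1, 0.8, -1.3]
finger_gap: 0.0207
```

```bash
python3 - <<'E'
from h import *
im,d=capture("wrist");im2,_=capture("side");o=get_obs();print(o["eef_pos"],o["eef_rot"],o["ft_force"],o["finger_gap"],o["joints"])
cv2.imwrite("pics/w3.png",np.hstack([cv2.resize(im[120:480,80:560],(480,360)),cv2.resize(im2[60:240,220:376],(312,360))])[:,:,::-1])
E
```

```text
[0.57142404 0.03432741 0.24570239] [0.6898227  0.72397601 0.00121731 0.00137986] [-0.14661521  0.49514881 -1.20915479] 0.020978715902736877 [-6.15848611e-02  2.62456554e-01  1.48814851e+00  8.69452669e-05
  1.38730845e+00 -1.09905421e-01]
```

View pics/w3.png

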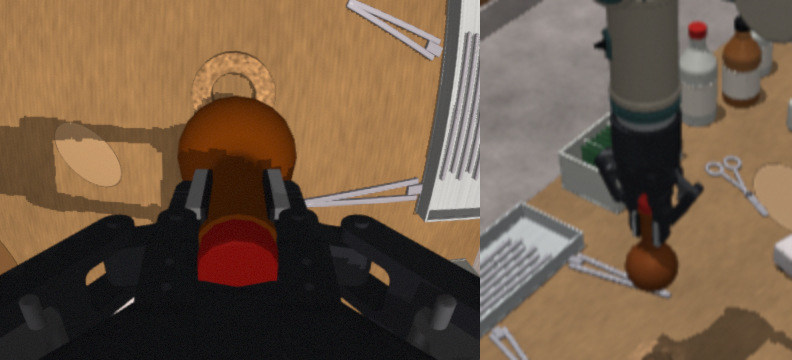

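The flask is held clear of the ring and looks upright. Now I tip it 40° about tool x.

Request:
{"api": "play_rows", "payload": {
  "deltas": [
    [[0,0,0],[2,0,0],0],
    [[0,0,0],[6,0,0],0],
    [[0,0,0],[10,0,0],0],
    [[0,0,0],[15,0,0],0],
    [[0,0,0],[20,0,0],0]
  ]
}}

```text
time_s: 5.77
eef_pos: [0.5702, 0.0344, 0.2439]
eef_rot: [0.679, 0.713, -0.127, -0.121]
ft_force: [0.4, -0.1, -2.3]
finger_gap: 0.0209
```

Request:
{"api": "play_rows", "payload": {
  "deltas": [
    [[0,0,0],[5,0,0],0],
    [[0,0,0],[10,0,0],0],
    [[0,0,0],[14,0,0],0],
    [[0,0,0],[18,0,0],0],
    [[0,0,0],[20,0,0],0]
  ]
}}

```text
time_s: 6.18
eef_pos: [0.5713, 0.0343, 0.2407]
eef_rot: [0.648, 0.68, -0.249, -0.238]
ft_force: [0.4, 0.0, -2.5]
finger_gap: 0.0208
```

Request:
{"api": "play_rows", "payload": {
  "deltas": [
    [[0,0,0],[0,0,0],0],
    [[0,0,0],[0,0,0],0],
    [[0,0,0],[0,0,0],0],
    [[0,0,0],[0,0,0],0],
    [[0,0,0],[0,0,0],0]
  ]
}}

```text
time_s: 6.6
eef_pos: [0.5699, 0.0343, 0.2456]
eef_rot: [0.648, 0.681, -0.247, -0.235]
ft_force: [0.4, -0.5, -1.1]
finger_gap: 0.0207
```

Request:
{"api": "play_rows", "payload": {
  "deltas": [
    [[0,0,0],[0,0,0],0],
    [[0,0,0],[0,0,0],0],
    [[0,0,0],[0,0,0],0],
    [[0,0,0],[0,0,0],0],
    [[0,0,0],[0,0,0],0]
  ]
}}

```text
time_s: 7.02
eef_pos: [0.5701, 0.0343, 0.2448]
eef_rot: [0.648, 0.68, -0.248, -0.236]
ft_force: [-1.1, 0.5, -2.4]
finger_gap: 0.021
```

```bash
python3 - <<'E'
from h import *
o=get_obs();M=R.from_quat(o["eef_rot"]).as_matrix();print(np.degrees(np.arccos(-M[2,2])),o["eef_pos"],o["finger_gap"],o["joints"])
im,d=capture("wrist");im2,_=capture("side")
cv2.imwrite("pics/w4.png",np.hstack([cv2.resize(im[120:480,80:560],(480,360)),cv2.resize(im2[60:240,220:376],(312,360))])[:,:,::-1])
E
```

```text
39.983894638597526 [0.57009763 0.03434182 0.24479199] 0.02102065564082176 [-0.02953501  0.66897376  1.01286637 -0.06003014  2.15527643 -0.09276541]
```

View pics/w4.png

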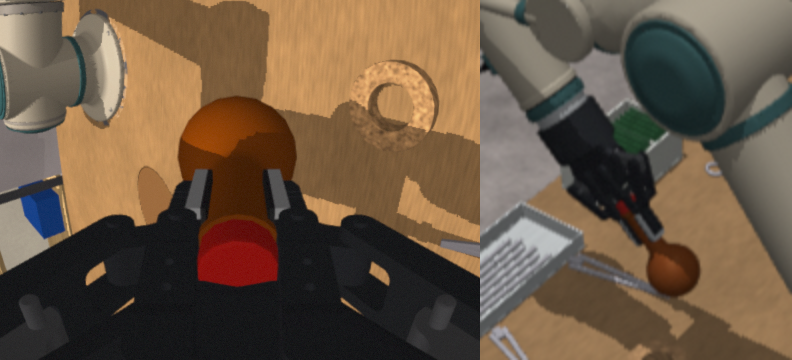

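The flask has not moved in the grip (bulb at the same crop pixels), and the tilt is about 40°. It was held for over 0.8 s. Now I bring it back upright.

Request:
{"api": "play_rows", "payload": {
  "deltas": [
    [[0,0,0],[-2,0,0],0],
    [[0,0,0],[-6,0,0],0],
    [[0,0,0],[-10,0,0],0],
    [[0,0,0],[-15,0,0],0],
    [[0,0,0],[-20,0,0],0]
  ]
}}

```text
time_s: 7.53
eef_pos: [0.5704, 0.0343, 0.2444]
eef_rot: [0.68, 0.713, -0.125, -0.119]
ft_force: [-0.2, -0.4, -2.3]
finger_gap: 0.0207
```

Request:
{"api": "play_rows", "payload": {
  "deltas": [
    [[0,0,0],[-5,0,0],0],
    [[0,0,0],[-10,0,0],0],
    [[0,0,0],[-14,0,0],0],
    [[0,0,0],[-18,0,0],0],
    [[0,0,0],[-20,0,0],0]
  ]
}}

```text
time_s: 7.95
eef_pos: [0.5679, 0.0344, 0.2456]
eef_rot: [0.69, 0.724, 0.0, 0.001]
ft_force: [-0.0, -0.9, -2.4]
finger_gap: 0.021
```

Request:
{"api": "play_rows", "payload": {
  "deltas": [
    [[0,0,0],[0,0,0],0],
    [[0,0,0],[0,0,0],0],
    [[0,0,0],[0,0,0],0],
    [[0,0,0],[0,0,0],0],
    [[0,0,0],[0,0,0],0]
  ]
}}

```text
time_s: 8.37
eef_pos: [0.5707, 0.0343, 0.2441]
eef_rot: [0.69, 0.724, -0.0, -0.0]
ft_force: [-0.0, 0.0, -2.9]
finger_gap: 0.0207
```

```bash
cat > meas.py <<'E'
from h import *
def bulb():
    """bulb centre from wrist image: circle through the upper silhouette, on the ray at bulb depth"""
    o=get_obs();p=camera_params("wrist");K,T=np.array(p["mtx"]),np.array(p["cam_to_world"]);im,d=capture("wrist");np.savez("wb.npz",im=im,d=d,K=K,T=T)
    m=blob(im,(3,150,40),(13,255,220),(230,200,400,340)).astype(np.uint8)
    n,l,s,_=cv2.connectedComponentsWithStats(m);m=(l==1+np.argmax(s[1:,4])).astype(np.uint8)
    pt=[]
    for r in range(215,285):
        c=np.nonzero(m[r])[0]
        if len(c)>20: pt+=[(c[0],r),(c[-1],r)]
    pt=np.array(pt,float);A=np.c_[2*pt,np.ones(len(pt))];x=np.linalg.lstsq(A,(pt**2).sum(1),rcond=None)[0];rr=np.sqrt(x[2]+x[0]**2+x[1]**2)
    res=np.abs(np.hypot(*(pt-x[:2]).T)-rr)
    zc=o["eef_pos"][2]-.046
    c=wonz(K,T,x[0],x[1],zc);rng=np.linalg.norm(c-T[:3,3])
    print("bulb px",x[:2],rr,"res",res.mean(),"R est mm",1000*rng*np.sin(rr/K[0,0]),"centre",c,"tcp",o["eef_pos"],"off",c-o["eef_pos"]);return c,o
if __name__=="__main__":
    bulb();o=get_obs();print(o["time_s"],R.from_quat(o["eef_rot"]).as_matrix()[:,2],o["ft_force"])
    im,d=capture("top");print("ring px?");hsv=blob(im,(6,170,130),(14,255,255),(435,215,500,285));print(hsv.sum())
    delta((.485,-.2735,.24),-29)
E
python3 meas.py
```

```text
bulb px [316.34799846 274.50743747] 58.29653790900244 res 0.42126065958452774 R est mm 31.4110281971286 centre [0.56910424 0.03367593 0.19807604] tcp [0.5707421  0.0342911  0.24407604] off [-0.00163786 -0.00061516 -0.046     ]
8.4167 [-1.27089690e-03  2.97744038e-06 -9.99999192e-01] [ 0.18889436  0.10463372 -2.253824  ]
ring px?
364
shift [-303.3 -100.3    4.2] turn [-7.000e-02  2.000e-02  3.177e+01]
```

Request:
{"api": "play_rows", "payload": {
  "deltas": [
    [[-12,-4,0],[0,0,1],0],
    [[-40,-15,0],[0,0,3],0],
    [[-70,-27,0],[0,0,6],0],
    [[-101,-39,0],[0,0,9],0],
    [[-132,-51,0],[0,0,12],0]
  ]
}}

```text
time_s: 8.88
eef_pos: [0.5247, -0.1018, 0.2446]
eef_rot: [0.762, 0.647, -0.0, 0.0]
ft_force: [-0.2, -0.7, -1.9]
finger_gap: 0.0208
```

```bash
python3 -c "
from h import *
delta((.446,-.3435,.24),-29)"
```

```text
shift [-251.3  -38.3    4.8] turn [-0.02  0.05 19.63]
```

Request:
{"api": "play_rows", "payload": {
  "deltas": [
    [[-30,-5,0],[0,0,2.5],0],
    [[-60,-9,0],[0,0,5],0],
    [[-90,-14,0],[0,0,7],0],
    [[-120,-18,0],[0,0,9],0],
    [[-145,-22,0],[0,0,11],0]
  ]
}}

```text
time_s: 9.3
eef_pos: [0.4793, -0.2423, 0.2447]
eef_rot: [0.821, 0.571, -0.001, 0.0]
ft_force: [0.4, -0.2, -2.3]
finger_gap: 0.0206
```

```bash
python3 -c "
from h import *
delta((.446,-.3435,.24),-29)"
```

```text
shift [-106.4    4.1    4.8] turn [-0.    0.08  8.57]
```

Request:
{"api": "play_rows", "payload": {
  "deltas": [
    [[-28,1,0],[0,0,2],0],
    [[-55,2,0],[0,0,4],0],
    [[-80,3,0],[0,0,6],0],
    [[-98,4,0],[0,0,8],0],
    [[-106,4,0],[0,0,8.5],0]
  ]
}}

```text
time_s: 9.72
eef_pos: [0.4463, -0.3436, 0.2445]
eef_rot: [0.861, 0.508, -0.001, 0.0]
ft_force: [0.3, 1.1, -1.4]
finger_gap: 0.0206
```

Request:
{"api": "play_rows", "payload": {
  "deltas": [
    [[0,0,0],[0,0,0],0],
    [[0,0,0],[0,0,0],0],
    [[0,0,0],[0,0,0],0],
    [[0,0,0],[0,0,0],0],
    [[0,0,0],[0,0,0],0]
  ]
}}

```text
time_s: 10.13
eef_pos: [0.4481, -0.3393, 0.2449]
eef_rot: [0.86, 0.51, 0.0, 0.0]
ft_force: [-0.7, 0.7, -1.6]
finger_gap: 0.0206
```

```bash
python3 - <<'E'
from meas import *
bulb();im=np.load("wb.npz")["im"];cv2.imwrite("pics/w5.png",im[:,:,::-1])
im,d=capture("top");np.savez("top2.npz",im=im,d=d);im,d=capture("side");np.savez("side2.npz",im=im,d=d)
E
```

```text
bulb px [316.50144571 275.05203979] 58.52136873387973 res 0.3922188999506599 R est mm 31.55111014533044 centre [ 0.44588219 -0.33987297  0.19886261] tcp [ 0.44806754 -0.33932559  0.24486261] off [-0.00218534 -0.00054738 -0.046     ]
```

View pics/w5.png

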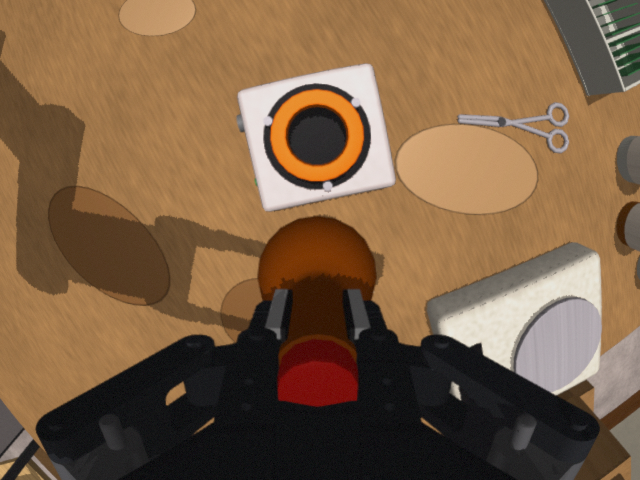

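The ring is in full view, centred near (317,136), and the bulb is at (316,275). I measure both in this one image so the calibration error mostly cancels.

```bash
python3 - <<'E'
from h import *
z=np.load("wb.npz");im,K,T=z["im"],z["K"],z["T"]
m=blob(im,(5,170,150),(20,255,255),(240,70,390,200)).astype(np.uint8)
C,h=cv2.findContours(m,cv2.RETR_CCOMP,cv2.CHAIN_APPROX_NONE);C=sorted(C,key=len)[::-1][:2]
for c in C:
    W=np.array([wonz(K,T,*p,.086)[:2] for p in c[:,0].astype(float)]).astype(np.float32)
    e=cv2.fitEllipse(W*1000);print("ring contour centre",e[0],"axes",e[1])
for n,b in(("top2",(435,215,500,285)),("side2",(370,155,430,205))):
    z=np.load(n+".npz");m=blob(z["im"],(4,150,100),(20,255,255),b).astype(np.uint8)
    C,h=cv2.findContours(m,cv2.RETR_CCOMP,cv2.CHAIN_APPROX_NONE)
    for c in sorted(C,key=len)[::-1][:2]:
        if len(c)<20: continue
        W=np.array([onz(n[:-1],*p,.086)[:2] for p in c[:,0].astype(float)]).astype(np.float32);e=cv2.fitEllipse(W*1000);print(n,e)
E
```

```text
ring contour centre (482.7264709472656, -271.8477478027344) axes (74.2403793334961, 74.37683868408203)
ring contour centre (482.73992919921875, -271.73321533203125) axes (50.259864807128906, 50.70355224609375)
top2 ((484.74578857421875, -271.4454040527344), (72.3542251586914, 75.68819427490234), 101.14091491699219)
top2 ((485.0824279785156, -273.2422790527344), (47.39021301269531, 49.106021881103516), 95.04361724853516)
side2 ((482.6803283691406, -263.9170227050781), (72.06411743164062, 92.0865478515625), 19.44460678100586)
side2 ((482.561279296875, -264.26605224609375), (35.65630340576172, 50.34556198120117), 107.99253845214844)
```

```bash
python3 -c "
from h import *
delta((.4849,-.2714,.18),-29)"
```

```text
shift [77.7 -0.4 64.8] turn [0.01 0.   0.33]
```

Request:
{"api": "play_rows", "payload": {
  "deltas": [
    [[12,0,0],[0,0,0],0],
    [[36,0,5],[0,0,0],0],
    [[58,0,20],[0,0,0],0],
    [[72,0,38],[0,0,0],0],
    [[78,0,50],[0,0,0],0]
  ]
}}

```text
time_s: 10.7
eef_pos: [0.4859, -0.2687, 0.1936]
eef_rot: [0.86, 0.51, 0.001, -0.001]
ft_force: [0.3, -0.3, -2.4]
finger_gap: 0.0209
```

Request:
{"api": "play_rows", "payload": {
  "deltas": [
    [[0,0,8],[0,0,0],0],
    [[0,0,14],[0,0,0],0],
    [[0,0,14],[0,0,0],0],
    [[0,0,14],[0,0,0],0],
    [[0,0,14],[0,0,0],0]
  ]
}}

```text
time_s: 11.12
eef_pos: [0.4855, -0.2729, 0.1815]
eef_rot: [0.861, 0.509, 0.0, 0.001]
ft_force: [-0.2, -0.4, -1.6]
finger_gap: 0.0207
```

```bash
python3 - <<'E'
from meas import *
delta((.4849,-.2714,.18),-29)
bulb();z=np.load("wb.npz");im=z["im"]
im2,_=capture("side");im3,_=capture("top")
cv2.imwrite("pics/w6.png",np.hstack([im[150:400,190:440],cv2.resize(im2[80:230,330:480],(250,250)),cv2.resize(im3[190:310,400:520],(250,250))])[:,:,::-1])
E
```

```text
shift [ 1.  -1.2  1.5] turn [0.1  0.02 0.22]
bulb px [315.58486729 256.29245787] 59.096637180443125 res 1.9905284300439345 R est mm 31.323578350502967 centre [ 0.48808551 -0.26394096  0.13551018] tcp [ 0.48550774 -0.27285942  0.18151018] off [ 0.00257777  0.00891846 -0.046     ]
```

View pics/w6.png

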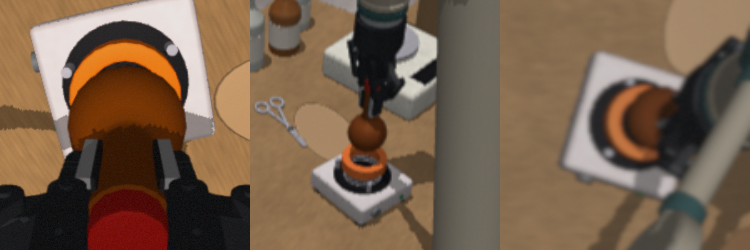

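The bulb hovers over the ring, laterally centred. That last bulb fit picked up orange ring pixels, so I ignore it. I descend gently while watching the force.

Request:
{"api": "play_rows", "payload": {
  "deltas": [
    [[0.5,-0.5,5],[0,0,0],0],
    [[1,-1,11],[0,0,0],0],
    [[1,-1,17],[0,0,0],0],
    [[1,-1,22],[0,0,0],0],
    [[1,-1,24],[0,0,0],0]
  ]
}}

```text
time_s: 11.68
eef_pos: [0.4841, -0.2702, 0.1553]
eef_rot: [0.86, 0.51, -0.0, -0.001]
ft_force: [0.6, 0.8, -1.9]
finger_gap: 0.0207
```

Request:
{"api": "play_rows", "payload": {
  "deltas": [
    [[0,0,1],[0,0,0],0],
    [[0,0,2],[0,0,0],0],
    [[0,0,3],[0,0,0],0],
    [[0,0,4],[0,0,0],0],
    [[0,0,5],[0,0,0],0]
  ]
}}

```text
time_s: 12.1
eef_pos: [0.485, -0.2708, 0.1519]
eef_rot: [0.86, 0.51, 0.0, 0.0]
ft_force: [-1.2, 0.3, -0.5]
finger_gap: 0.0208
```

```bash
python3 - <<'E'
from meas import *
delta((.4849,-.2714,.152),-29)
import time
for i in range(3): o=get_obs();print(o["eef_pos"],o["ft_force"],o["moment"]);capture("wrist")
p=camera_params("wrist");im,d=capture("wrist");np.savez("w7.npz",im=im,K=p["mtx"],T=p["cam_to_world"])
im2,_=capture("side")
cv2.imwrite("pics/w7.png",np.hstack([cv2.resize(im[150:350,190:440],(500,400)),cv2.resize(im2[100:230,350:440],(277,400))])[:,:,::-1])
E
```

```text
shift [-0.5  0.2 -0.1] turn [0.04 0.01 0.27]
[ 0.48496149 -0.27081077  0.15187604] [-1.20892127  0.32889164 -0.50973521] [-0.10128648  0.01251976 -0.00997054]
[ 0.48498191 -0.2709038   0.15183615] [-0.13142221 -0.6702594  -0.47769052] [-0.09948075  0.03141952 -0.01370318]
[ 0.48493597 -0.27088921  0.15188477] [-0.45518075  0.30641578 -0.89541042] [-0.09955069  0.0557209   0.04507706]
```

View pics/w7.png

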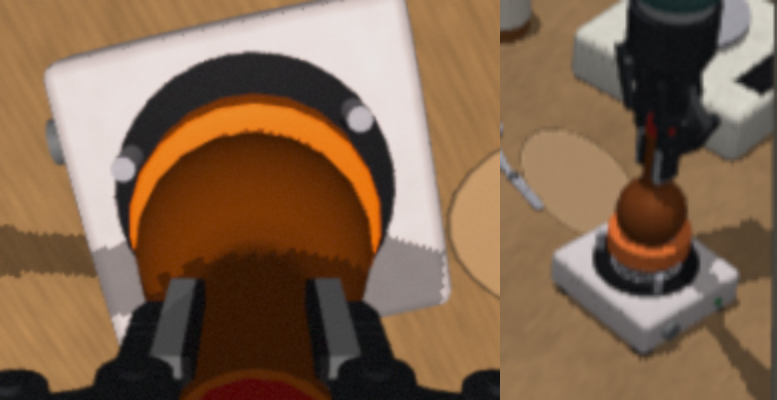

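The bulb is seated and centred in the ring with light contact (the force has gone from −2 N to about −0.6 N). Next I press slowly.

Request:
{"api": "play_rows", "payload": {
  "deltas": [
    [[0,0,1],[0,0,0],0],
    [[0,0,2],[0,0,0],0],
    [[0,0,3],[0,0,0],0],
    [[0,0,4],[0,0,0],0],
    [[0,0,5],[0,0,0],0]
  ]
}}

```text
time_s: 12.77
eef_pos: [0.485, -0.2712, 0.1473]
eef_rot: [0.86, 0.51, 0.0, 0.001]
ft_force: [-2.2, -0.4, 4.7]
finger_gap: 0.0206
```

Request:
{"api": "play_rows", "payload": {
  "deltas": [
    [[0,0,1],[0,0,0],0],
    [[0,0,2],[0,0,0],0],
    [[0,0,3],[0,0,0],0],
    [[0,0,4],[0,0,0],0],
    [[0,0,5],[0,0,0],0]
  ]
}}

```text
time_s: 13.18
eef_pos: [0.4851, -0.2713, 0.1427]
eef_rot: [0.86, 0.51, 0.0, 0.001]
ft_force: [-2.5, -0.8, 8.7]
finger_gap: 0.0207
```

Request:
{"api": "play_rows", "payload": {
  "deltas": [
    [[0,0,1],[0,0,0],0],
    [[0,0,2],[0,0,0],0],
    [[0,0,3],[0,0,0],0],
    [[0,0,3],[0,0,0],0],
    [[0,0,3],[0,0,0],0]
  ]
}}

```text
time_s: 13.6
eef_pos: [0.4851, -0.2714, 0.14]
eef_rot: [0.86, 0.51, 0.0, 0.001]
ft_force: [-2.2, -1.4, 9.5]
finger_gap: 0.0207
```

Request:
{"api": "play_rows", "payload": {
  "deltas": [
    [[0,0,0.5],[0,0,0],0],
    [[0,0,1],[0,0,0],0],
    [[0,0,2],[0,0,0],0],
    [[0,0,2.5],[0,0,0],0],
    [[0,0,3],[0,0,0],0]
  ]
}}

```text
time_s: 14.02
eef_pos: [0.4851, -0.2715, 0.1373]
eef_rot: [0.86, 0.51, -0.0, 0.001]
ft_force: [-3.6, -0.9, 11.2]
finger_gap: 0.0208
```

Request:
{"api": "play_rows", "payload": {
  "deltas": [
    [[0,0,0.5],[0,0,0],0],
    [[0,0,1],[0,0,0],0],
    [[0,0,1],[0,0,0],0],
    [[0,0,1],[0,0,0],0],
    [[0,0,1],[0,0,0],0]
  ]
}}

```text
time_s: 14.43
eef_pos: [0.4851, -0.2715, 0.1365]
eef_rot: [0.86, 0.51, 0.0, 0.001]
ft_force: [-2.5, -0.9, 11.4]
finger_gap: 0.0207
```

Request:
{"api": "play_rows", "payload": {
  "deltas": [
    [[0,0,0.5],[0,0,0],0],
    [[0,0,1],[0,0,0],0],
    [[0,0,1.5],[0,0,0],0],
    [[0,0,1.5],[0,0,0],0],
    [[0,0,1.5],[0,0,0],0]
  ]
}}

```text
time_s: 14.85
eef_pos: [0.4851, -0.2715, 0.1351]
eef_rot: [0.86, 0.51, 0.0, 0.001]
ft_force: [-3.8, -0.2, 12.6]
finger_gap: 0.0206
```

Request:
{"api": "play_rows", "payload": {
  "deltas": [
    [[0,0,0.5],[0,0,0],0],
    [[0,0,1],[0,0,0],0],
    [[0,0,1],[0,0,0],0],
    [[0,0,1],[0,0,0],0],
    [[0,0,1],[0,0,0],0]
  ]
}}

```text
time_s: 15.27
eef_pos: [0.4851, -0.2716, 0.1344]
eef_rot: [0.86, 0.51, 0.0, 0.002]
ft_force: [-3.1, -1.7, 13.7]
finger_gap: 0.0205
```

```bash
python3 - <<'E'
from h import *
F=[]
p=camera_params("wrist");K,T=np.array(p["mtx"]),np.array(p["cam_to_world"])
for i in range(6): o=get_obs();F.append(np.r_[o["eef_pos"],o["ft_force"]]);im,d=capture("wrist")
print(np.mean(F,0),np.std(F,0),o["dq"].max())
im2,_=capture("side")
cv2.imwrite("pics/w8.png",np.hstack([cv2.resize(im[150:350,190:440],(500,400)),cv2.resize(im2[100:230,350:440],(277,400))])[:,:,::-1])
E
```

```text
[ 0.48509316 -0.27157864  0.13440547 -3.61550407 -1.11090484 13.42524235] [9.14752834e-06 1.16614236e-05 1.42965687e-05 5.67258608e-01
 5.23467910e-01 1.91043298e-01] 0.0022161249640784953
```

View pics/w8.png

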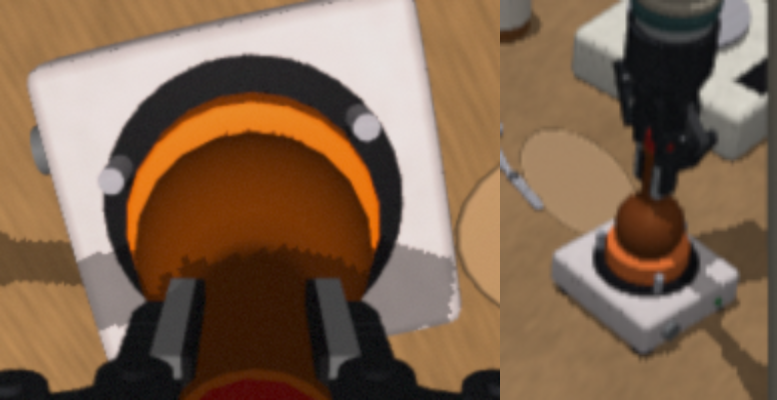

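Force and travel agree that the ring is at or very near its stop: about 15.5 N net and 17 mm of travel since first contact. The ring has sunk to the pin tops and the flask has not slipped in the grip, so I hand in.

```bash
python3 -c "
from h import *
print(finish_job())"
```

```text
the job is handed in; nothing more can be done
None
```

The job is handed in, with the gripper still holding the amber flask upright and pressed down in the orange ring. No verdict was reported.

**What I did:** I gripped the flask by the neck and lifted it clear of the cork ring. I tipped it to 40° (measured at the tool) for over 0.8 s and brought it upright in the air. I then set the bulb in the ring and pressed it down in small steps.

**Last checks:**
- **Press force:** the final push was about 13.4 N on the sensor, or about 15.5 N on the ring once the flask's roughly 2 N weight is added. The spring needs about 15 N at its stop.
- **Travel:** the tool went down about 17 mm after first contact, so the ring is at or very near its 16 mm stop. I inferred this; the ring's position was not measured directly.
- **Hold:** the arm was still, the tool was upright to within about 0.2°, and the flask showed no slip in the grip.
- **Centring:** the bulb looked centred in the ring. The fingers looked clear of the mixer, and nothing I did came near the other items. I did not measure their positions again at the end.

**Disagreements:** the top and wrist cameras differed by about 2 mm, so I lined up bulb and ring within one wrist image. One automatic bulb measurement, taken while hovering over the ring, was thrown off by the ring's orange colour, and I discarded it. The final force also included about 3.6 N sideways, which the ring took without the tool moving off centre.

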